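# Pin the lid back onto the rivet case

## Task

On the riveting bench, the grey rivet case has lost its lid. Of the two lids lying about, take the one whose hinge knuckles fit between the case's knuckles, lay it closed on the case, then slide the hinge pin from its rest fully home through all the knuckles, entering at the open end of the hinge, so that its head comes up against the end knuckle; let go of everything. Leave the other lid and the rest of the bench's things where they are.

Things in the scene. Friction and masses are not known exactly. Their poses are not given: they have to be found in the camera images.
- case: Fixed open grey steel box, 140 (x) x 130 (y) x 60 mm high, walls 4 mm; origin: centre of underside, z up, yaw varies. Hinge along y on its +x side (away from the robot): three steel knuckle blocks 22 x 20 (y) x 22 mm (z 54 to 76) centred at y -48, 0, +48, 12 mm bore, axis at x 83.5, z 65. Bore closed by a plate at the -y end (y -58), open at the +y end.
- hinge_mouth (a point): Centre of the open mouth of the hinge bore, on the +y face of the case's +y end knuckle (case x 83.5, y 58, z 65 mm); axes as the case's. The pin enters here and slides along -y; fully home, its head's face touches this face.
- lid_seat (a point): Where the centre of the lid's grip bar is when the lid is seated on the case, axes parallel (case x 4, y 0, z 77 mm). The seated lid lies on the rim and has about 2.5 mm play in x and 4 mm gaps between knuckles in y; the pin's tapered tip draws it into line.
- lid_grip (a point): Lid that fits, loose, 0.3 kg, z up: aluminium plate 147 (x) x 130 (y) x 4 mm, lip down along -x edge, two steel knuckles (22 x 20 x 22 mm, 12 mm bore) 79.5 mm in +x and 24 mm in +-y of this point. Point: centre of its upright black grip bar, 14 (x) x 56 (y) x 26 mm high, 23 mm above the underside of lip and knuckles (on the bench); plate's top 13 mm, underside 17 mm below it.
- other_lid_grip (a point): The other lid, the same in all but that its two knuckles are 80 mm apart (at +-40 mm), so they clash with the case's knuckles. Point and axes as for the lid that fits. Leave it lying.
- pin_grip (a point): Hinge pin, loose steel, 0.11 kg. Point: centre of its block head, 34 (x) x 16 (y) x 22 mm; x points to the tip. Round 9 mm shank reaches 112 mm beyond the head's face, last 16 mm tapering to 3 mm. Starts level in its rest, point 40 mm above the bench. Home: point 17 mm (up to 5 more allowed) in +y of the hinge mouth, x along the case's -y; sags 1 to 3 mm when let go.
- pin_rest: The fixed light wooden rest of the pin: base 150 (x) x 44 (y) x 8 mm, a shelf 10 mm wide for the head (free room for fingers beside it) at x -55 and a U-notch for the shank at x +35 mm, at most 45 mm high; origin under its centre, x as the pin's. It changes places with the bin.
- bin: Fixed blue plastic bin with rivets, 120 (x) x 100 (y) x 40 mm high; origin at the centre of its underside.
- socket_mid (a point): Bystander: black steel socket standing close by the -y side of the case, 28 mm across, 78 mm high; its middle.
- nosepiece_mid (a point): Bystander: black steel nosepiece, standing beside the pin rest, 26 mm across, 40 mm high; its middle.
- wrench_grip (a point): Bystander: steel wrench 150 mm long lying flat on the robot's side of the case; a point on its handle.
- screwdriver_grip (a point): Bystander: screwdriver 190 mm long lying beyond the case; a point on its handle.
- oil_can_mid (a point): Bystander: closed metal can, 56 mm across, 75 mm high, at the far side; its middle.
- cup_mid (a point): Bystander: grey cup, 70 mm across, 70 mm high, at the far side; its middle.
Mind the look-alikes: they are no part of the job. What is shaped like the part that bears pin_grip but brown or orange is not meant.

How it is judged:
By the outcome, as a careful person would: the job done as asked, in the order asked, and still so for the second after the job is handed in, with the robot touching nothing.
It also fails if it takes over 59 s, if anything falls off the work surface, if the arm or the gripper's body presses on something with over 40 N, if the wrist force passes 120 N, or if a joint passes its speed limit or range.

## Robot

A 6-joint arm with a two-finger parallel gripper is mounted at the origin on the work surface. World frame = base frame: x ahead of the robot, y to its left, z up, the work surface at z = 0. Lengths are in m, angles in rad, forces in N, time in s.
With the tool pointing down it reaches from about 0.3 to 0.875 m from the base axis. Payload 6.4 kg.
Tool frame: the origin (TCP) lies at the very end of the fingers, on their centre line; the grasp point (between the pads) lies 19 mm behind it; z points along the fingers, y is the direction in which the jaws open and shut (so a half turn about z gives the same grasp; the last joint's range is limited). The gripper opens to 88 mm and grips with 3 to 60 N. Pads are 18 mm wide; open, the fingers measure 123 mm over their backs; the gripper's body (75 mm by 187 mm) begins 45 mm behind the grasp point.
Start: joints at [-0.206, 0.181, 1.607, -0, 1.354, -0.206], TCP at [0.575, 0, 0.239] pointing down, gripper open.
Joint ranges: [-2.99, 2.99], [-0.89, 2.07], [0.3, 2.58], [-1.14, 4.28], [0, 2.63], [-3.12, 3.12]. Speed limits (rad/s): [2.57, 2.57, 3.01, 3.14, 3.14, 3.14].

## Interface

Orientations are given as a rotation vector (axis times angle).
In Python, from rig import r gives the robot as it stands.
- The arm moves only by the tool jog_arm, never from a script. Its argument "commands" is one flat list of numbers, 7 for each row, row after row: the opening, from 0 (shut) to 1 (fully open), then the shift along the tool's x, y, z in m, then the turn, a rotation vector about the tool's x, y, z in degrees. A call has 1 to 12 rows; each row is the pose to reach, as a shift and turn from the pose commanded when the call began, along the tool's axes at that moment; what a row does not reach only later rows make up. A row lasts 1/10 s, in which the tool goes at most 50 mm and 8.59 degrees, less where a joint would pass 70% of its speed; a pose out of reach is approached as far as the arm can. A call with a gripper value outside its range is refused whole. The fingers move at their own pace and stop on an object; "grip_force" is the grip in N (left out, the last holds). Time passes only in rows, so rows that repeat a pose let the fingers close. It gives the time, the measured TCP pose, the force and the opening at its end, in the units of the state.
- r.sense(): the state, without advancing time (a new reading comes with each control period).
- r.read_camera(name): name is "scene" or "side" or "wrist"; returns the picture (400x640x3 uint8, red, green, blue); there is no depth.
- r.camera_params(name): a dict with "fx", "fy", "cx", "cy" (pixels), "extrinsics" (4x4, takes a point from camera to world coordinates). Camera axes: x right, y up, looking along -z (the intrinsics and any distortion apply to the point x, -y, -z); pixel columns grow to the right and rows downward; lengths in m; the calibration is good to about 2 mm. A picture is of the moment at which its call begins: read the wrist's pose just before it. camera_params takes no time and is no camera call; for the wrist camera it gives the pose at the moment of the call.
- r.close_job(): hands the job in, once; it reports no verdict.
The state is a dict: "time_s": time; "joint_positions": joint angles; "joint_velocities": joint speeds; "tau": joint torques, N m; "tool_pos": TCP position; "eef_rot": TCP orientation; "wrist_force": force on the tool from outside, world axes, zero at the start; "ft_torque": the same for the moment, N m; "finger_gap": opening from 0.0 (shut) to 1.0 (fully open).
Only numpy, scipy, OpenCV 4.12 (cv2) and the standard library are available. Lean on these libraries where they do the work, as an engineer would, in place of code of your own. Each camera call takes 0.05 s, during which the arm holds its last target. There are 200 camera calls.

## Working session

There is one attempt and no reset: what is moved stays moved. The work goes in short steps, Python scripts to look and compute and a tool call to move; the robot and the scene stay as the last step left them, time stands still between calls to the robot, and variables do not carry over. Pictures are saved under pics/ and viewed, about 8 in all and at most 12, crops included, and the job is handed in when it is done.

Besides the shell and the picture viewer there is one more tool, called after "Emit:" as a command line: name --argument value ..., lists and objects as JSON in quotes. jog_arm: Moves the arm, as the interface text tells. Its arguments: {"type":"object","properties":{"commands":{"type":"array","items":{"type":"number"}},"grip_force":{"type":"number"}},"required":["commands"]}

```bash
ls; mkdir -p pics; cat > h.py <<'E'
from rig import r
import cv2,numpy as np
from scipy.spatial.transform import Rotation as R
def snap(c,n):
    p=r.camera_params(c);im=r.read_camera(c);cv2.imwrite(f'pics/{n}.png',im[:,:,::-1]);np.save(f'pics/{n}.npy',np.array([p['fx'],p['fy'],p['cx'],p['cy'],*np.array(p['extrinsics']).ravel()]));return im
def ld(n):
    a=np.load(f'pics/{n}.npy');return a[:4],a[4:].reshape(4,4)
def px2w(n,u,v,z):
    (fx,fy,cx,cy),T=ld(n);d=T[:3,:3]@np.array([(u-cx)/fx,-(v-cy)/fy,-1]);o=T[:3,3];return o+d*(z-o[2])/d[2]
def w2px(n,P):
    (fx,fy,cx,cy),T=ld(n);q=(np.atleast_2d(P)-T[:3,3])@T[:3,:3];return np.c_[cx+fx*q[:,0]/-q[:,2],cy-fy*q[:,1]/-q[:,2]]
E
python3 - <<'E'
from h import *
np.set_printoptions(precision=4,suppress=True)
for c in ['scene','side','wrist']:
    im=snap(c,c+'0'); p=r.camera_params(c); print(c,{k:np.array(v) for k,v in p.items()})
s=r.sense();print(s)
E
```

```text
pics
scene {'fx': array(436.198), 'fy': array(436.198), 'cx': array(322.5803), 'cy': array(199.937), 'extrinsics': array([[-0.8339, -0.4253,  0.3518,  0.888 ],
       [ 0.5517, -0.6615,  0.508 ,  0.623 ],
       [ 0.0166,  0.6177,  0.7863,  0.9565],
       [ 0.    ,  0.    ,  0.    ,  1.    ]])}
side {'fx': array(386.9142), 'fy': array(386.9142), 'cx': array(318.6808), 'cy': array(204.6054), 'extrinsics': array([[-0.9975,  0.0188, -0.0681,  0.4271],
       [-0.0674, -0.542 ,  0.8377,  0.8593],
       [-0.0211,  0.8402,  0.5419,  0.6168],
       [ 0.    ,  0.    ,  0.    ,  1.    ]])}
wrist {'fx': array(333.9412), 'fy': array(333.9412), 'cx': array(318.6205), 'cy': array(202.7207), 'extrinsics': array([[ 1.    ,  0.0002,  0.0014,  0.5753],
       [-0.0006,  0.9479,  0.3186,  0.0826],
       [-0.0013, -0.3186,  0.9479,  0.3832],
       [ 0.    ,  0.    ,  0.    ,  1.    ]])}
{'time_s': 0.15, 'joint_positions': array([-0.2063,  0.1814,  1.6078,  0.    ,  1.3538, -0.2063]), 'joint_velocities': array([ 0.0004, -0.0025, -0.0017,  0.    , -0.0003,  0.0019]), 'tau': array([  0.0022, -43.4232, -34.2173,   0.0703,   0.0357,  -0.0001]), 'tool_pos': array([0.5746, 0.0001, 0.238 ]), 'eef_rot': array([-2.2206, -2.2207,  0.0011]), 'wrist_force': array([-0.5056,  0.5356, -0.1148]), 'ft_torque': array([-0.034 , -0.0233,  0.0181]), 'finger_gap': 1.0011028054061504}
```

View pics/scene0.png

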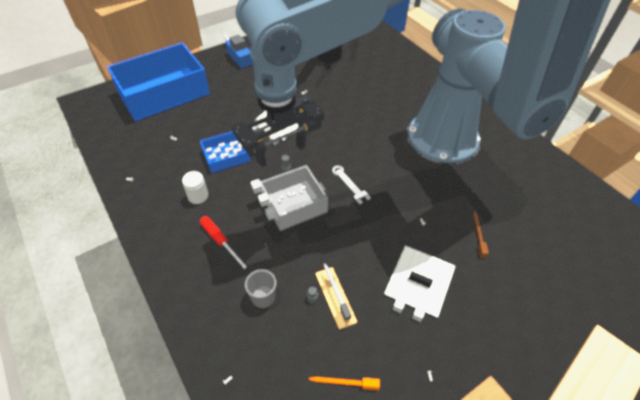

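View pics/side0.png

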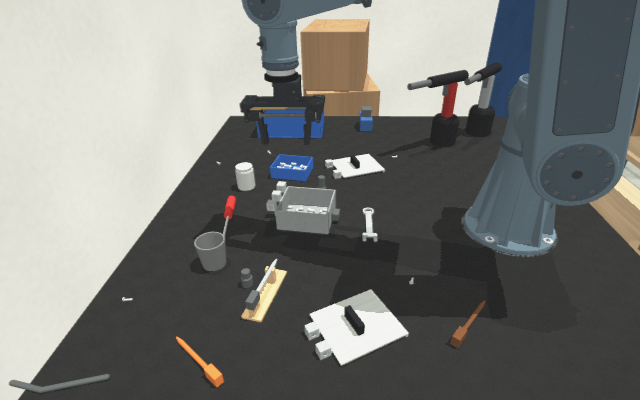

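```bash
python3 - <<'E'
from h import *
np.set_printoptions(precision=3,suppress=True)
for nm,c,u,v,z in [('A grip top s','side0',353,318,.036),('A k1','side0',312,326,.023),('A k2','side0',324,346,.023),('A grip sc','scene0',421,279,.036),('A k1','scene0',398,304,.02),('A k2','scene0',419,311,.02),
('B grip','side0',356,160,.03),('B k1','side0',330,163,.015),('B k2','side0',338,175,.015),('pin head','side0',253,299,.05),('pin tip','side0',275,262,.04),('pinhead','scene0',346,311,.05),('tip','scene0',328,268,.04),
('case c','side0',306,212,.03),('case k+','side0',273,206,.065),('case k-','side0',280,187,.065),('casek1','scene0',265,212,.065),('k2','scene0',257,186,.065)]:
    print(nm,px2w(c,u,v,z))
ims=[cv2.resize(cv2.imread('pics/side0.png')[130:240,220:420],None,fx=4,fy=4,interpolation=2)]
cv2.imwrite('pics/c1.png',ims[0])
E
```

```text
A grip top s [0.408 0.356 0.036]
A k1 [0.486 0.368 0.023]
A k2 [0.46  0.411 0.023]
A grip sc [0.412 0.352 0.036]
A k1 [0.491 0.367 0.02 ]
A k2 [0.462 0.406 0.02 ]
B grip [ 0.393 -0.331  0.03 ]
B k1 [ 0.482 -0.336  0.015]
B k2 [ 0.452 -0.25   0.015]
pin head [0.605 0.33  0.05 ]
pin tip [0.582 0.208 0.04 ]
pinhead [0.611 0.325 0.05 ]
tip [0.581 0.21  0.04 ]
case c [ 0.533 -0.01   0.03 ]
case k+ [0.616 0.017 0.065]
case k- [ 0.613 -0.082  0.065]
casek1 [0.633 0.    0.065]
k2 [ 0.61  -0.087  0.065]
```

View pics/c1.png

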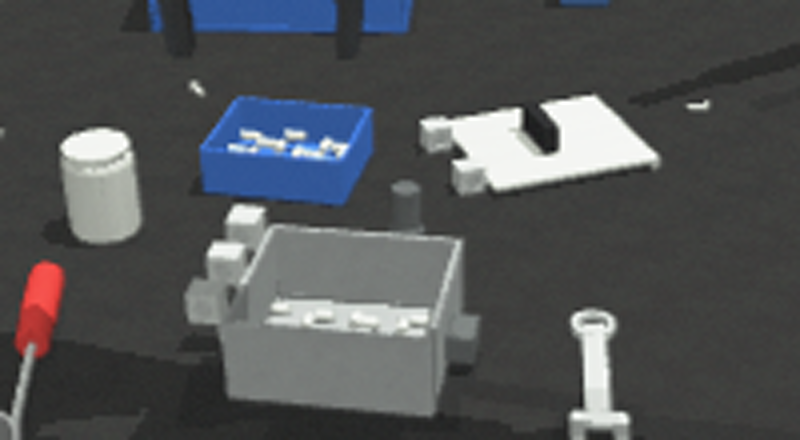

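View pics/wrist0.png

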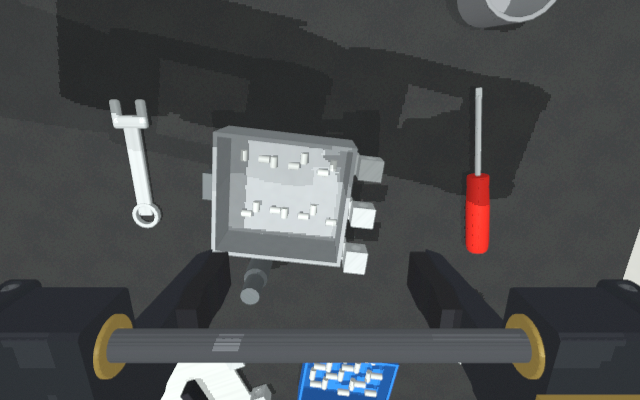

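```bash
python3 - <<'E'
from h import *
im=cv2.imread('pics/wrist0.png')[115:285,200:395]
cv2.imwrite('pics/c2.png',cv2.convertScaleAbs(cv2.resize(im,None,fx=4,fy=3.5294,interpolation=cv2.INTER_CUBIC) if 0 else cv2.resize(im,None,fx=3.5,fy=3.5,interpolation=cv2.INTER_CUBIC),alpha=1.1))
E
```

```text
(no output)
```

View pics/c2.png

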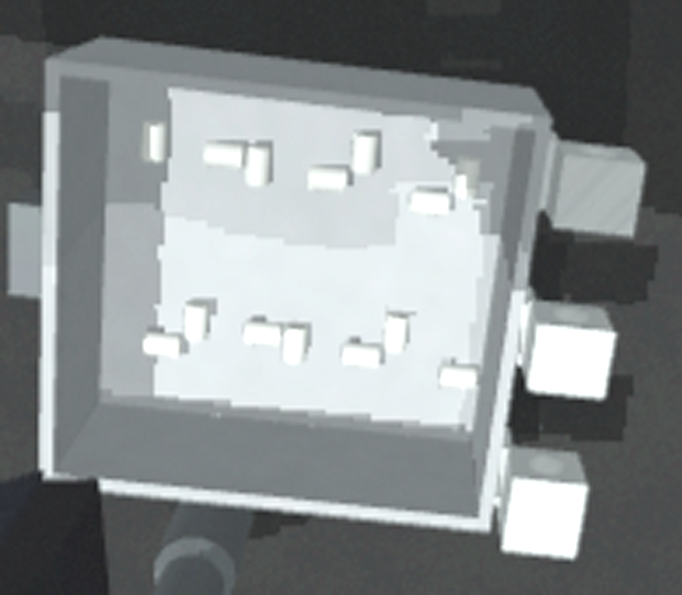

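```bash
cat > fit.py <<'E'
from h import *
from scipy.optimize import least_squares
def fit(n,obj,px,x0,loss='soft_l1'):
    obj=np.array(obj,float);px=np.array(px,float)
    def W(p): 
        c,s=np.cos(p[2]),np.sin(p[2]);return np.c_[p[0]+c*obj[:,0]-s*obj[:,1],p[1]+s*obj[:,0]+c*obj[:,1],obj[:,2]]
    f=lambda p:(w2px(n,W(p))-px).ravel()
    q=least_squares(f,x0,loss=loss,x_scale=[.01,.01,.1]);return q.x,f(q.x).reshape(-1,2)
E
python3 - <<'E'
from fit import *
np.set_printoptions(precision=4,suppress=True)
o=[(-70,65,60),(70,65,60),(-70,-65,60),(70,-65,60)];p=[(47,62),(552,118),(40,478),(492,530)]
for yc,q in [(48,[(560,165),(643,165),(634,237),(553,225)]),(0,[(535,313),(613,316),(606,400),(527,390)]),(-48,[(505,477),(587,484),(577,558),(500,550)])]:
    o+=[(72.5,yc+10,76),(94.5,yc+10,76),(94.5,yc-10,76),(72.5,yc-10,76)];p+=q
o=np.array(o)/1000;p=np.array(p)/3.5+[200,115]
x,res=fit('wrist0',o,p,[.53,-.02,-.1]);print(x,np.degrees(x[2]));print(res)
E
```

```text
[ 0.5354 -0.0272 -0.1152] -6.599126312887
[[-1.1721 -0.9254]
 [-0.125  -0.1094]
 [-0.7943  2.0731]
 [-1.0027  0.4935]
 [ 0.9906 -2.9096]
 [ 0.6341 -0.2323]
 [-0.5106 -0.1756]
 [-0.2674  0.6794]
 [ 0.5272  3.2058]
 [ 0.5291  4.7871]
 [-0.852  -0.4444]
 [-0.1507  0.0644]
 [ 2.171   0.4315]
 [ 0.0537  0.662 ]
 [-0.1786 -3.3314]
 [ 0.8922 -3.1975]]
```

Emit:
jog_arm --commands '[1,0.354,-0.165,0.01,0,0,-30,1,0.354,-0.165,0.01,0,0,-30,1,0.354,-0.165,0.01,0,0,-30,1,0.354,-0.165,0.01,0,0,-30,1,0.354,-0.165,0.01,0,0,-30,1,0.354,-0.165,0.01,0,0,-30,1,0.354,-0.165,0.01,0,0,-30,1,0.354,-0.165,0.01,0,0,-30,1,0.354,-0.165,0.01,0,0,-30,1,0.354,-0.165,0.01,0,0,-30,1,0.354,-0.165,0.01,0,0,-30]'

```text
time_s: 1.25
tool_pos: [0.4104, 0.3532, 0.2285]
eef_rot: [1.572, 2.72, -0.001]
wrist_force: [0.0, -0.0, 0.4]
finger_gap: 1.002
```

```bash
python3 - <<'E'
from h import *
s=r.sense();print(s['time_s'],s['tool_pos'],s['eef_rot'],R.from_rotvec(s['eef_rot']).as_matrix().round(3))
snap('wrist','wristA')
im=cv2.imread('pics/wristA.png')
cv2.imwrite('pics/wristA2.png',cv2.resize(im[0:330,120:560],None,fx=1.8,fy=1.8,interpolation=cv2.INTER_CUBIC))
E
```

```text
1.25 [0.41039255 0.35316441 0.22848623] [ 1.57164449e+00  2.72007329e+00 -9.97216643e-04] [[-0.499  0.866 -0.   ]
 [ 0.866  0.499 -0.001]
 [-0.    -0.    -1.   ]]
```

View pics/wristA2.png

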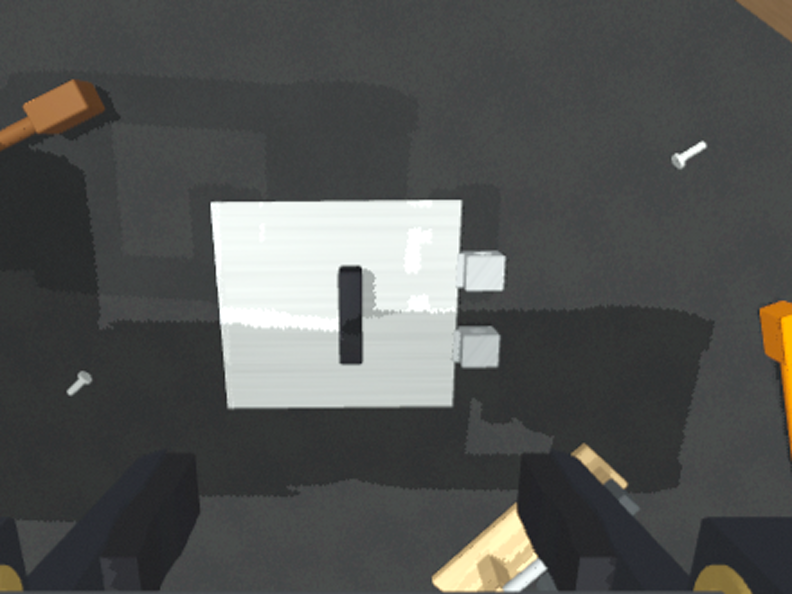

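```bash
python3 - <<'E'
from fit import *
np.set_printoptions(precision=4,suppress=True)
o=[(-81,65,10),(66,65,10),(66,-65,10),(-81,-65,10),(-7,28,36),(7,28,36),(7,-28,36),(-7,-28,36)]
p=[(211,202),(462,200),(452,406),(228,408),(340,268),(362,267),(362,363),(340,364)]
o=np.array(o)/1000;p=np.array(p)/1.8+[120,0]
x,res=fit('wristA',o,p,[.41,.354,.5]);print(x,np.degrees(x[2]));print(res)
s=r.sense();M=R.from_rotvec(s['eef_rot']).as_matrix();print(M.T@(np.array([*x[:2],.023])-s['tool_pos']))
E
```

```text
[0.4083 0.3485 0.5299] 30.363052913236515
[[ 0.0107 -0.8912]
 [ 0.3597 -0.8847]
 [ 0.5831 -0.7131]
 [ 0.0115 -0.9533]
 [-1.4712  1.2077]
 [ 0.1266  1.6585]
 [ 0.3967  0.7332]
 [-0.5073  0.2715]]
[-0.0026 -0.0042  0.2056]
```

Emit:
jog_arm --commands '[1,-0.003,-0.004,0.05,0,0,0,1,-0.003,-0.004,0.1,0,0,0,1,-0.003,-0.004,0.15,0,0,0,1,-0.003,-0.004,0.19,0,0,0,1,-0.003,-0.004,0.21,0,0,0,1,-0.003,-0.004,0.214,0,0,0,1,-0.003,-0.004,0.214,0,0,0,0,-0.003,-0.004,0.214,0,0,0,0,-0.003,-0.004,0.214,0,0,0,0,-0.003,-0.004,0.214,0,0,0,0,-0.003,-0.004,0.214,0,0,0,0,-0.003,-0.004,0.214,0,0,0]' --grip_force 40

```text
time_s: 2.5
tool_pos: [0.4083, 0.3496, 0.0152]
eef_rot: [1.57, 2.72, 0.001]
wrist_force: [0.2, -0.4, -0.6]
finger_gap: 0.574
```

Emit:
jog_arm --commands '[0,0,0,0,0,0,0,0,0,0,0,0,0,0,0,0,0,0,0,0,0,0,0,0,0,0,0,0,0,0,0,0,0,0,0,0]'

```text
schema error: expected a multiple of 7 numbers
```

Emit:
jog_arm --commands '[0,0,0,0,0,0,0,0,0,0,0,0,0,0,0,0,0,0,0,0,0,0,0,0,0,0,0,0,0,0,0,0,0,0,0]'

```text
time_s: 3.0
tool_pos: [0.4079, 0.3494, 0.0146]
eef_rot: [-1.571, -2.721, 0.0]
wrist_force: [-0.4, -0.2, 0.0]
finger_gap: 0.154
```

Emit:
jog_arm --commands '[0,0,0,-0.02,0,0,0,0,0,0,-0.06,0,0,0,0,0,0,-0.105,0,0,0,0,-0.392,-0.075,-0.15,0,0,36.6,0,-0.392,-0.075,-0.15,0,0,36.6,0,-0.392,-0.075,-0.15,0,0,36.6,0,-0.392,-0.075,-0.15,0,0,36.6,0,-0.392,-0.075,-0.15,0,0,36.6,0,-0.392,-0.075,-0.15,0,0,36.6,0,-0.392,-0.075,-0.15,0,0,36.6,0,-0.392,-0.075,-0.15,0,0,36.6,0,-0.392,-0.075,-0.15,0,0,36.6]'

```text
time_s: 4.2
tool_pos: [0.5412, -0.0333, 0.1656]
eef_rot: [2.349, 2.081, 0.001]
wrist_force: [0.2, 0.7, -3.0]
finger_gap: 0.159
```

Emit:
jog_arm --commands '[0,0,0,0,0,0,0,0,0,0,0,0,0,0]'

```text
time_s: 4.4
tool_pos: [0.5381, -0.0266, 0.1639]
eef_rot: [-2.344, -2.089, 0.001]
wrist_force: [0.4, 0.4, -2.9]
finger_gap: 0.154
```

```bash
python3 - <<'E'
from h import *
s=r.sense();print(s['time_s'],s['tool_pos'],s['eef_rot'],R.from_rotvec(s['eef_rot']).as_matrix().round(3),s['finger_gap'],s['wrist_force'])
snap('wrist','wB');snap('side','sB')
a=cv2.imread('pics/wB.png')[60:360,180:480];b=cv2.imread('pics/sB.png')[120:260,220:380]
cv2.imwrite('pics/B2.png',np.hstack([cv2.resize(a,(420,420),interpolation=2),cv2.resize(b,(380,420),interpolation=2)]))
E
```

```text
4.4 [ 0.53812028 -0.02658864  0.1638594 ] [-2.34382358e+00 -2.08889114e+00  1.25059239e-03] [[ 0.115  0.993 -0.002]
 [ 0.993 -0.115  0.001]
 [ 0.001 -0.002 -1.   ]] 0.15442601491636962 [ 0.38221097  0.41772558 -2.86048222]
```

View pics/B2.png

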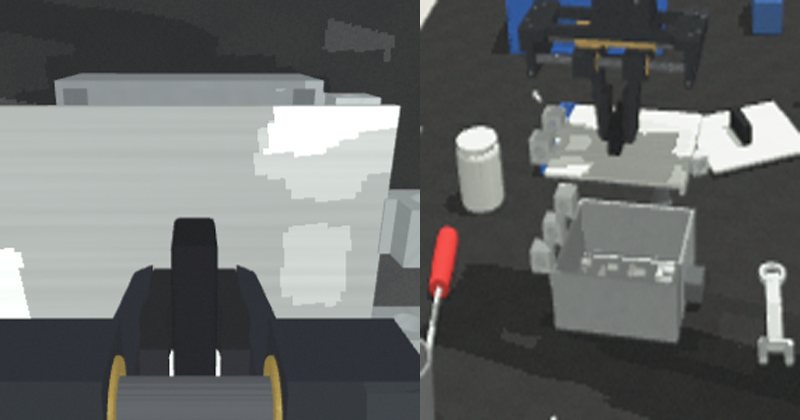

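```bash
python3 - <<'E'
from h import *
np.set_printoptions(precision=1,suppress=True)
def T(x,y,a,P):
    P=np.array(P,float)/1000;c,s=np.cos(a),np.sin(a);return np.c_[x+c*P[:,0]-s*P[:,1],y+s*P[:,0]+c*P[:,1],P[:,2]]
case=T(.5354,-.0272,-.1152,[(-70,65,60),(70,65,60),(-70,65,0),(70,65,0),(72.5,58,76),(94.5,58,76),(94.5,38,76),(72.5,38,76),(72.5,58,54),(94.5,58,54)])
lid=T(.5381,-.0266,-.1152,[(-81,65,159),(66,65,159),(-7,28,185),(7,28,185)])
print('side case\n',w2px('sB',case)); print('side lid\n',w2px('sB',lid))
print('wrist case\n',w2px('wB',case)); print('lid\n',w2px('wB',lid))
a=cv2.imread('pics/wB.png')[95:215,170:480];b=cv2.imread('pics/sB.png')[190:245,255:345]
v=np.vstack([cv2.resize(a,(775,300),interpolation=2),cv2.resize(b,(480,293),interpolation=2)[:, :].copy() if 0 else np.hstack([cv2.resize(b,(480,293),interpolation=2),np.zeros((293,295,3),np.uint8)])])
cv2.imwrite('pics/B3.png',v)
E
```

```text
side case
 [[326.7 214.7]
 [273.8 210.2]
 [327.  233.5]
 [275.7 228.7]
 [273.1 203.5]
 [265.  202.8]
 [267.2 198.8]
 [275.2 199.5]
 [273.8 210.5]
 [265.8 209.8]]
side lid
 [[329.7 181.3]
 [270.9 177. ]
 [302.5 162.7]
 [297.  162.4]]
wrist case
 [[218.  117.5]
 [411.2 117.5]
 [237.3 112.4]
 [393.7 112.3]
 [420.1 129.7]
 [452.2 129.7]
 [448.6 158.6]
 [417.4 158.6]
 [411.7 126.5]
 [441.1 126.5]]
lid
 [[134.7 132.4]
 [466.7 132.4]
 [299.9 232.9]
 [334.6 233. ]]
```

View pics/B3.png

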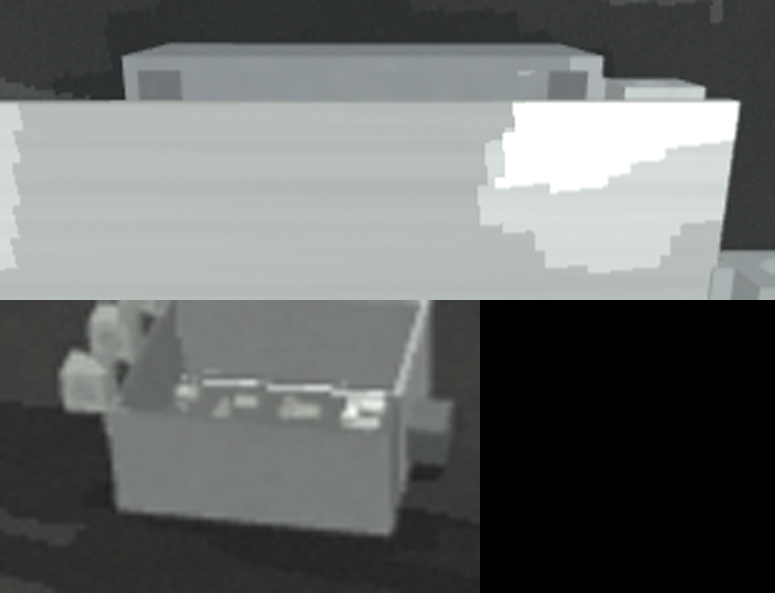

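Emit:
jog_arm --commands '[0,0,0.0015,0.03,0,0,0,0,0,0.0015,0.055,0,0,0,0,0,0.0015,0.07,0,0,0,0,0,0.0015,0.078,0,0,0,0,0,0.0015,0.082,0,0,0,0,0,0.0015,0.086,0,0,0,0,0,0.0015,0.09,0,0,0,0,0,0.0015,0.093,0,0,0,0,0,0.0015,0.093,0,0,0]'

```text
time_s: 5.4
tool_pos: [0.5406, -0.0278, 0.0717]
eef_rot: [-2.346, -2.09, 0.0]
wrist_force: [0.2, 0.0, -3.2]
finger_gap: 0.156
```

```bash
python3 - <<'E'
from h import *
s=r.sense();print(s['time_s'],s['tool_pos'],s['eef_rot'],s['wrist_force'],s['ft_torque'])
snap('wrist','wC');snap('side','sC')
a=cv2.imread('pics/wC.png')[95:365,200:560];b=cv2.imread('pics/sC.png')[150:250,240:360]
cv2.imwrite('pics/C.png',np.hstack([cv2.resize(a,(440,330),interpolation=2),cv2.resize(b,(360,330),interpolation=2)]))
E
```

```text
5.4 [ 0.54055042 -0.02779204  0.07165682] [-2.34569475e+00 -2.08973339e+00  9.76894607e-05] [ 0.15750757  0.04399055 -3.20107611] [0.04837284 0.03163137 0.0164535 ]
```

View pics/C.png

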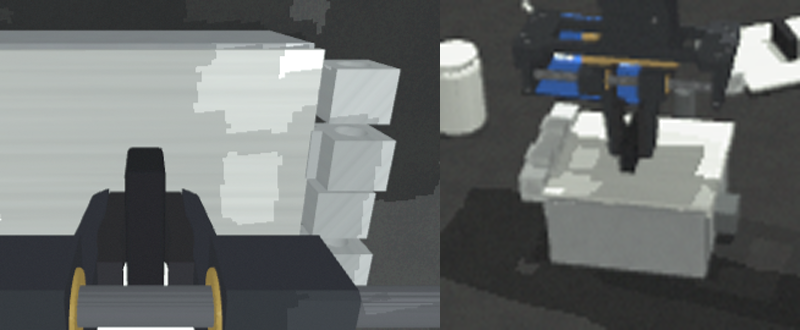

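Emit:
jog_arm --commands '[0,0,0,0.001,0,0,0,0,0,0,0.002,0,0,0,0,0,0,0.003,0,0,0,0,0,0,0.003,0,0,0]'

```text
time_s: 5.9
tool_pos: [0.5406, -0.0278, 0.0687]
eef_rot: [2.346, 2.09, -0.0]
wrist_force: [0.1, 0.3, -2.6]
finger_gap: 0.154
```

Emit:
jog_arm --commands '[0,0,0,0.001,0,0,0,0,0,0,0.001,0,0,0]'

```text
time_s: 6.1
tool_pos: [0.5407, -0.0278, 0.0686]
eef_rot: [2.345, 2.09, -0.0]
wrist_force: [-2.9, 1.3, 6.1]
finger_gap: 0.151
```

Emit:
jog_arm --commands '[0.4,0,0,0,0,0,0,0.4,0,0,0,0,0,0,0.4,0,0,0,0,0,0,0.4,0,0,-0.01,0,0,0,0.4,0,0,-0.05,0,0,0,0.4,0,0,-0.1,0,0,0,0.6,0,0,-0.15,0,0,0,0.6,0,0,-0.17,0,0,0,0.6,0,0,-0.17,0,0,0]'

```text
time_s: 7.0
tool_pos: [0.543, -0.0283, 0.2429]
eef_rot: [2.34, 2.085, 0.008]
wrist_force: [-0.1, -0.4, -0.2]
finger_gap: 0.596
```

```bash
python3 - <<'E'
from h import *
s=r.sense();print(s['time_s'],s['tool_pos'],s['eef_rot'],s['wrist_force'],s['finger_gap'])
snap('wrist','wD')
a=cv2.imread('pics/wD.png')[60:320,180:480]
cv2.imwrite('pics/D.png',cv2.resize(a,None,fx=2.3,fy=2.3,interpolation=2))
E
```

```text
7.0 [ 0.54296219 -0.02830441  0.24288717] [2.33986946 2.08511572 0.00759813] [-0.10359495 -0.382193   -0.24335757] 0.5962443686243886
```

View pics/D.png

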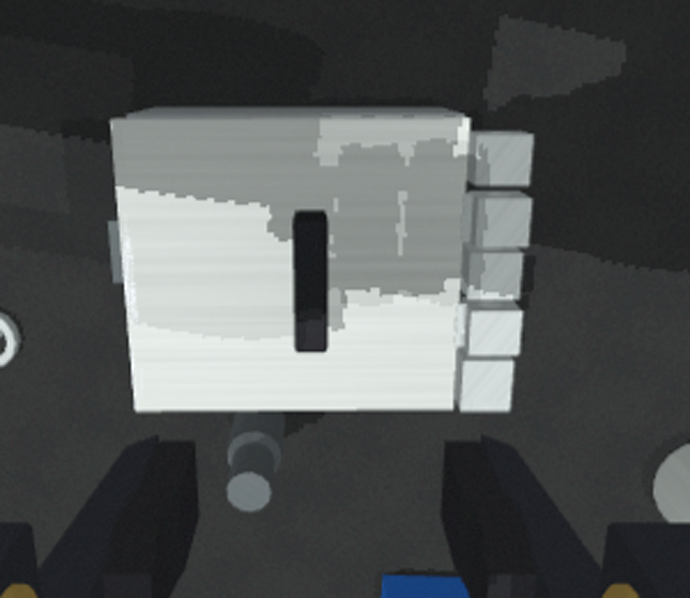

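```bash
python3 - <<'E'
from fit import *
np.set_printoptions(precision=4,suppress=True)
o=[(94.5,38,76),(94.5,-10,76),(94.5,-58,76),(72.5,38,76),(72.5,-58,76)]
p=[(530,187),(520,299),(511,411),(478,185),(461,410)]
o=np.array(o)/1000;p=np.array(p)/2.3+[180,60]
x,res=fit('wD',o,p,[.535,-.027,-.11]);print(x,np.degrees(x[2]));print(res)
# lid 
o=[(-81,65,64),(66,-65,64),(-81,-65,64),(-7,28,90),(7,28,90),(7,-28,90),(-7,-28,90)]
p=[(111,119),(455,410),(135,411),(294,213),(327,212),(327,351),(295,351)]
o=np.array(o)/1000;p=np.array(p)/2.3+[180,60]
xl,res=fit('wD',o,p,[.535,-.027,-.11]);print(xl,np.degrees(xl[2]));print(res)
for c in (x,[.5354,-.0272,-.1152]):
  a=c[2];Rm=np.array([[np.cos(a),-np.sin(a)],[np.sin(a),np.cos(a)]]);print('lid in case',Rm.T@(xl[:2]-c[:2]),'mouth',np.array(c[:2])+Rm@[.0835,.058])
s=r.sense();print(s['tool_pos'],s['joint_positions'])
E
```

```text
[ 0.536  -0.0277 -0.1217] -6.9713096730273705
[[ 0.4356  0.22  ]
 [ 0.1434  0.9724]
 [-0.1661 -2.7247]
 [-0.5464  0.9775]
 [ 0.1007 -2.3298]]
[ 0.5415 -0.0281 -0.1101] -6.306697564682882
[[-0.4574 -1.2896]
 [ 0.0246 -1.8543]
 [ 0.4879 -1.0706]
 [-0.8042  1.7199]
 [ 0.4477  2.0426]
 [ 0.5525  0.1129]
 [-0.2535  0.2353]]
lid in case [0.0055 0.0002] mouth [0.626  0.0198]
lid in case [ 0.0062 -0.0002] mouth [0.625  0.0208]
[ 0.5416 -0.028   0.2399] [-0.2706  0.1038  1.6914 -0.      1.342  -0.1555]
```

Emit:
jog_arm --commands '[0.6,0.3,0.018,0.01,0,0,6.4,0.6,0.3,0.018,0.01,0,0,6.4,0.6,0.3,0.018,0.01,0,0,6.4,0.6,0.3,0.018,0.01,0,0,6.4,0.6,0.3,0.018,0.01,0,0,6.4,0.6,0.3,0.018,0.01,0,0,6.4,0.6,0.3,0.018,0.01,0,0,6.4,0.6,0.3,0.018,0.01,0,0,6.4,0.6,0.3,0.018,0.01,0,0,6.4,0.6,0.3,0.018,0.01,0,0,6.4]'

```text
time_s: 8.05
tool_pos: [0.5928, 0.2666, 0.2271]
eef_rot: [-2.46, -1.953, 0.002]
wrist_force: [-0.7, 0.7, 0.6]
finger_gap: 0.597
```

```bash
python3 - <<'E'
from h import *
np.set_printoptions(precision=4,suppress=True)
s=r.sense();print(s['time_s'],s['tool_pos'],s['eef_rot'],s['wrist_force'],s['finger_gap'])
snap('wrist','wE')
print(w2px('wE',[[.608,.328,.051],[.581,.209,.04]]))
a=cv2.imread('pics/wE.png')[60:320,200:500]
cv2.imwrite('pics/E.png',cv2.resize(a,None,fx=2.3,fy=2.3,interpolation=2))
E
```

```text
8.05 [0.5928 0.2666 0.2271] [-2.4603 -1.9533  0.0018] [-0.6646  0.7102  0.5564] 0.5973628947893751
[[319.0915 112.2849]
 [319.7472 228.6805]]
```

View pics/E.png

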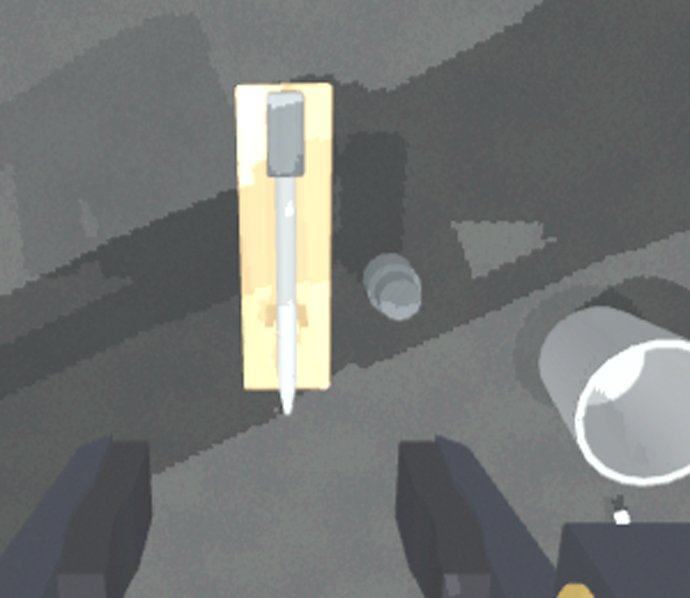

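```bash
python3 - <<'E'
from fit import *
np.set_printoptions(precision=4,suppress=True)
o=np.array([(17,8,51),(17,-8,51),(129,0,40),(-17,8,51),(-17,-8,51)])/1000
# pin x points down in image, pin y -> right
p=np.array([(303,176),(267,176),(289,413),(303,95),(268,95)])/2.3+[200,60]
x,res=fit('wE',o[:3],p[:3],[.608,.328,-1.8]);print(x,np.degrees(x[2]));print(res)
a=x[2];c,s_=np.cos(a),np.sin(a)
q=o[3:];W=np.c_[x[0]+c*q[:,0]-s_*q[:,1],x[1]+s_*q[:,0]+c*q[:,1],q[:,2]];print('tail px',(w2px('wE',W)-[200,60])*2.3)
s=r.sense();M=R.from_rotvec(s['eef_rot']).as_matrix();print(M)
g=np.array([x[0]-c*.005,x[1]-s_*.005,.042])
print('pin angle in tool',M.T@np.array([c,s_,0]));print('grasp rel tcp',M.T@(g-s['tool_pos'])-[0,0,-.019])
E
```

```text
[ 0.6109  0.3217 -1.7774] -101.8353102020011
[[ 0.6037 -0.0363]
 [-0.5551  0.3495]
 [-0.0363 -0.3886]]
tail px [[303.5634  89.906 ]
 [263.5302  90.8614]]
[[ 0.2269  0.9739 -0.0005]
 [ 0.9739 -0.2269 -0.0003]
 [-0.0004 -0.0004 -1.    ]]
pin angle in tool [-0.9998  0.0223  0.0004]
grasp rel tcp [0.0628 0.0049 0.2045]
```

Emit:
jog_arm --commands '[0.6,0.035,0.003,0.04,0,0,-1.3,0.6,0.063,0.005,0.08,0,0,-1.3,0.6,0.063,0.005,0.12,0,0,-1.3,0.6,0.063,0.005,0.16,0,0,-1.3,0.6,0.063,0.005,0.19,0,0,-1.3,0.6,0.063,0.005,0.204,0,0,-1.3,0.6,0.063,0.005,0.204,0,0,-1.3,0.15,0.063,0.005,0.204,0,0,-1.3,0.1,0.063,0.005,0.204,0,0,-1.3,0.1,0.063,0.005,0.204,0,0,-1.3,0.1,0.063,0.005,0.204,0,0,-1.3,0.1,0.063,0.005,0.204,0,0,-1.3]' --grip_force 50

```text
time_s: 9.3
tool_pos: [0.6124, 0.3287, 0.0246]
eef_rot: [2.436, 1.983, 0.002]
wrist_force: [-0.4, -0.7, 6.6]
finger_gap: 0.178
```

Emit:
jog_arm --commands '[0,0,0,0,0,0,0,0,0,0,0,0,0,0,0,0,0,0,0,0,0]'

```text
time_s: 9.6
tool_pos: [0.6124, 0.3287, 0.0246]
eef_rot: [2.436, 1.983, 0.001]
wrist_force: [-0.5, -0.3, 6.0]
finger_gap: 0.177
```

Emit:
jog_arm --commands '[0,0,0,-0.01,0,0,0,0,0,0,-0.03,0,0,0,0,0,0,-0.06,0,0,0,0,0,0,-0.08,0,0,0,0,-0.149,0.0625,-0.08,0,0,-4.9,0,-0.149,0.0625,-0.08,0,0,-4.9,0,-0.149,0.0625,-0.08,0,0,-4.9,0,-0.149,0.0625,-0.08,0,0,-4.9,0,-0.149,0.0625,-0.08,0,0,-4.9,0,-0.149,0.0625,-0.08,0,0,-4.9]'

```text
time_s: 10.6
tool_pos: [0.6427, 0.1707, 0.1037]
eef_rot: [-2.349, -2.085, -0.0]
wrist_force: [1.0, 0.2, -1.6]
finger_gap: 0.173
```

Emit:
jog_arm --commands '[0,0,0,0.02,0,0,0,0,0,0,0.04,0,0,0,0,0,0,0.054,0,0,0,0,0,0,0.054,0,0,0,0,0,0,0.054,0,0,0]'

```text
time_s: 11.1
tool_pos: [0.6428, 0.171, 0.0497]
eef_rot: [-2.348, -2.087, 0.0]
wrist_force: [0.6, 0.8, -1.0]
finger_gap: 0.178
```

```bash
python3 - <<'E'
from h import *
np.set_printoptions(precision=4,suppress=True)
s=r.sense();print(s['time_s'],s['tool_pos'],s['eef_rot'],s['wrist_force'],s['finger_gap'],np.degrees(2*np.arctan2(s['eef_rot'][1],s['eef_rot'][0])))
for c in ['wrist','side','scene']: snap(c,c[0:2]+'F')
M=R.from_rotvec(s['eef_rot']).as_matrix();t=s['tool_pos']
hd=t+M@[-.0072,0,-.0154];tip=hd-M[:,0]*.129
pts=np.array([hd,tip,[.6255,.0203,.065],[.6255,.0203,.076]])
for n in ['wrF','siF','scF']: print(n,w2px(n,pts))
print(tip)
c=[w2px(n,pts[1:3]).mean(0).astype(int) for n in ['wrF','siF','scF']]
ims=[]
for n,(u,v),(w,h),f in zip(['wrF','siF','scF'],c,[(100,150),(66,50),(66,50)],[4,6,6]):
    im=cv2.imread(f'pics/{n}.png');u0=max(0,u-w//2);v0=min(max(0,v-h//2),400-h);print(n,u0,v0,f)
    ims.append(cv2.resize(im[v0:v0+h,u0:u0+w],(w*f,h*f),interpolation=cv2.INTER_CUBIC))
cv2.imwrite('pics/F.png',np.hstack([ims[0],np.vstack(ims[1:])]))
E
```

```text
11.1 [0.6428 0.171  0.0497] [-2.3476 -2.0871  0.0004] [ 0.5507  0.758  -1.0255] 0.17827941950172868 -276.72410475328087
wrF [[317.5898 299.1393]
 [317.9545 490.4627]
 [318.8249 507.7916]
 [318.8264 531.0266]]
siF [[251.4456 240.2325]
 [267.7213 209.7654]
 [269.2651 206.5675]
 [268.8841 203.0365]]
scF [[295.6562 260.7071]
 [274.1707 220.3385]
 [271.6031 215.9483]
 [271.2721 213.3583]]
[0.6268 0.0357 0.0651]
wrF 268 250 4
siF 235 183 6
scF 239 193 6
```

```bash
python3 - <<'E'
import cv2,numpy as np
a=cv2.imread('pics/siF.png')[180:255,230:296];b=cv2.imread('pics/scF.png')[195:270,240:306]
f=lambda i:cv2.resize(i,(396,450),interpolation=cv2.INTER_CUBIC)
cv2.imwrite('pics/F.png',np.hstack([f(a),f(b)]))
E
```

```text
(no output)
```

View pics/F.png

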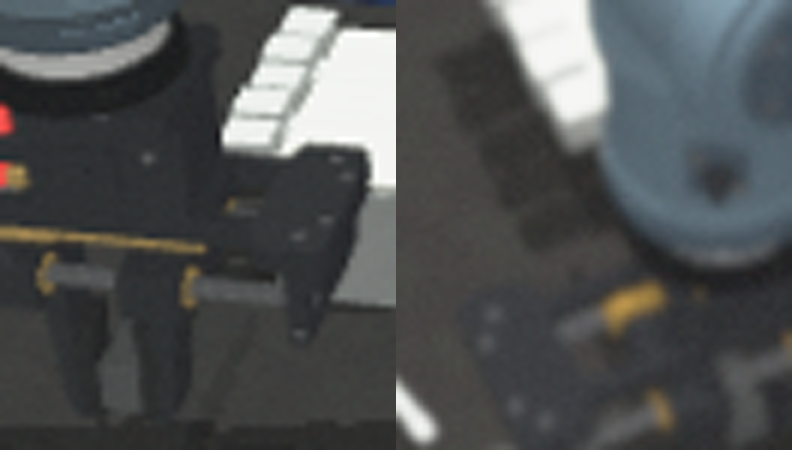

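Emit:
jog_arm --commands '[0,-0.006,0,0,0,0,0,0,-0.012,0,0,0,0,0,0,-0.016,0,0,0,0,0,0,-0.019,0,0,0,0,0,0,-0.022,0,0,0,0,0,0,-0.025,0,0,0,0,0,0,-0.025,0,0,0,0,0]'

```text
time_s: 11.95
tool_pos: [0.64, 0.1446, 0.0497]
eef_rot: [-2.35, -2.085, 0.0]
wrist_force: [-0.3, -0.1, -0.8]
finger_gap: 0.174
```

Emit:
jog_arm --commands '[0,-0.004,0,0,0,0,0,0,-0.008,0,0,0,0,0,0,-0.012,0,0,0,0,0,0,-0.015,0,0,0,0,0,0,-0.015,0,0,0,0,0]'

```text
time_s: 12.45
tool_pos: [0.6382, 0.1296, 0.0497]
eef_rot: [2.35, 2.085, -0.0]
wrist_force: [-0.3, 0.3, -0.6]
finger_gap: 0.177
```

Emit:
jog_arm --commands '[0,-0.004,0,0,0,0,0,0,-0.008,0,0,0,0,0,0,-0.012,0,0,0,0,0,0,-0.016,0,0,0,0,0,0,-0.02,0,0,0,0,0,0,-0.02,0,0,0,0,0]'

```text
time_s: 13.05
tool_pos: [0.636, 0.1096, 0.0498]
eef_rot: [2.35, 2.085, 0.0]
wrist_force: [-0.5, -0.2, -1.0]
finger_gap: 0.176
```

Emit:
jog_arm --commands '[0,0,0.002,0,0,0,0,0,0,0.003,0,0,0,0]'

```text
time_s: 13.25
tool_pos: [0.6384, 0.1099, 0.0495]
eef_rot: [-2.349, -2.085, 0.002]
wrist_force: [-3.1, -0.3, -0.2]
finger_gap: 0.172
```

Emit:
jog_arm --commands '[0,0,-0.003,0,0,0,0,0,0,-0.005,0,0,0,0,0,0,-0.006,0,0,0,0]'

```text
time_s: 13.55
tool_pos: [0.6333, 0.1109, 0.05]
eef_rot: [2.348, 2.086, 0.002]
wrist_force: [2.9, 0.5, -1.2]
finger_gap: 0.177
```

Emit:
jog_arm --commands '[0,0,0.003,0,0,0,0,0,-0.005,0.003,0,0,0,0,0,-0.01,0.003,0,0,0,0,0,-0.015,0.003,0,0,0,0,0,-0.02,0.003,0,0,0,0,0,-0.025,0.003,0,0,0,0,0,-0.03,0.003,0,0,0,0,0,-0.03,0.003,0,0,0,0]'

```text
time_s: 14.35
tool_pos: [0.6323, 0.0797, 0.0497]
eef_rot: [2.35, 2.085, -0.0]
wrist_force: [0.1, -0.4, -1.0]
finger_gap: 0.171
```

Emit:
jog_arm --commands '[0,-0.005,0,0,0,0,0,0,-0.01,0,0,0,0,0,0,-0.015,0,0,0,0,0,0,-0.02,0,0,0,0,0,0,-0.024,0,0,0,0,0,0,-0.028,0,0,0,0,0,0,-0.028,0,0,0,0,0]'

```text
time_s: 15.05
tool_pos: [0.629, 0.0521, 0.0497]
eef_rot: [2.35, 2.085, -0.0]
wrist_force: [0.0, 0.1, -1.1]
finger_gap: 0.175
```

Emit:
jog_arm --commands '[0,-0.003,0,0,0,0,0,0,-0.005,0,0,0,0,0,0,-0.006,0,0,0,0,0,0,-0.007,0,0,0,0,0,0,-0.007,0,0,0,0,0]'

```text
time_s: 15.55
tool_pos: [0.6282, 0.0457, 0.0497]
eef_rot: [2.349, 2.086, -0.0]
wrist_force: [-0.3, 0.4, -0.4]
finger_gap: 0.17
```

Emit:
jog_arm --commands '[0,-0.001,0,0,0,0,0,0,-0.002,0,0,0,0,0,0,-0.002,0,0,0,0,0]'

```text
time_s: 15.85
tool_pos: [0.6281, 0.0452, 0.0497]
eef_rot: [-2.348, -2.085, -0.003]
wrist_force: [0.6, 5.8, -1.3]
finger_gap: 0.174
```

Emit:
jog_arm --commands '[0,-0.002,0,0,0,0,0,0,-0.004,0,0,0,0,0,0,-0.004,0,0,0,0,0]'

```text
time_s: 16.15
tool_pos: [0.628, 0.0451, 0.0498]
eef_rot: [-2.345, -2.084, -0.01]
wrist_force: [4.7, 20.4, -2.8]
finger_gap: 0.179
```

```bash
python3 - <<'E'
from h import *
s=r.sense();print(s['time_s'],s['tool_pos'],s['wrist_force'],s['ft_torque'],s['finger_gap'])
E
```

```text
16.15 [0.62797975 0.04505677 0.04978846] [ 4.70194557 20.38749922 -2.78721184] [ 3.07690234 -0.60078707  0.08379234] 0.17866027059889025
```

Emit:
jog_arm --commands '[0,0.003,0,0,0,0,0,0,0.0055,0,0,0,0,0,0,0.0055,0,0,0,0,0]'

```text
time_s: 16.45
tool_pos: [0.6281, 0.0453, 0.0497]
eef_rot: [2.349, 2.086, -0.001]
wrist_force: [-0.2, -0.1, -1.1]
finger_gap: 0.175
```

Emit:
jog_arm --commands '[0.35,0,0,0,0,0,0,0.35,0,0,0,0,0,0,0.35,0,0,0,0,0,0,0.35,0,0,-0.005,0,0,0,0.35,0,0,-0.02,0,0,0,0.35,0,0,-0.05,0,0,0,0.35,0,0,-0.1,0,0,0,0.35,0,0,-0.15,0,0,0,0.35,0,0,-0.18,0,0,0,0.35,0,0,-0.18,0,0,0,0.35,0,0,-0.18,0,0,0,0.35,0,0,-0.18,0,0,0]'

```text
time_s: 17.65
tool_pos: [0.6272, 0.0453, 0.2286]
eef_rot: [-2.348, -2.085, 0.002]
wrist_force: [0.1, -0.2, -0.2]
finger_gap: 0.35
```

```bash
python3 - <<'E'
from h import *
np.set_printoptions(precision=4,suppress=True,linewidth=200)
s=r.sense();print(s['time_s'],s['tool_pos'],s['wrist_force'],s['finger_gap'])
im=snap('wrist','wG').astype(int)
a=-.1187;Rm=np.array([[np.cos(a),-np.sin(a)],[np.sin(a),np.cos(a)]])
P=lambda x,y,z:np.r_[np.array([.5357,-.0275])+Rm@[x/1000,y/1000],z/1000]
print('pred head corners',w2px('wG',[P(75.5,92,74),P(91.5,92,74),P(91.5,58,74),P(75.5,58,74)]))
# grey profile along the hinge axis (y of case) at z 74 and across the head
g=im.mean(2)
def prof(pts): 
    uv=w2px('wG',pts);return cv2.remap(g.astype(np.float32),uv[:,0].astype(np.float32).reshape(-1,1),uv[:,1].astype(np.float32).reshape(-1,1),1).ravel().astype(int)
ys=np.arange(-64,110,2);print('along',list(zip(ys,prof([P(83.5,y,75) for y in ys]))))
xs=np.arange(60,108,2);print('across',list(zip(xs,prof([P(x,75,74) for x in xs]))))
E
```

```text
17.65 [0.6272 0.0453 0.2286] [ 0.1343 -0.1929 -0.1985] 0.34984130920737533
pred head corners [[311.1077 174.864 ]
 [328.4769 174.8618]
 [328.1648 209.6035]
 [311.387  209.6017]]
along [(np.int64(-64), np.int64(52)), (np.int64(-62), np.int64(119)), (np.int64(-60), np.int64(207)), (np.int64(-58), np.int64(213)), (np.int64(-56), np.int64(210)), (np.int64(-54), np.int64(211)), (np.int64(-52), np.int64(212)), (np.int64(-50), np.int64(213)), (np.int64(-48), np.int64(212)), (np.int64(-46), np.int64(211)), (np.int64(-44), np.int64(211)), (np.int64(-42), np.int64(208)), (np.int64(-40), np.int64(207)), (np.int64(-38), np.int64(184)), (np.int64(-36), np.int64(111)), (np.int64(-34), np.int64(191)), (np.int64(-32), np.int64(212)), (np.int64(-30), np.int64(213)), (np.int64(-28), np.int64(214)), (np.int64(-26), np.int64(213)), (np.int64(-24), np.int64(212)), (np.int64(-22), np.int64(212)), (np.int64(-20), np.int64(209)), (np.int64(-18), np.int64(207)), (np.int64(-16), np.int64(209)), (np.int64(-14), np.int64(146)), (np.int64(-12), np.int64(114)), (np.int64(-10), np.int64(160)), (np.int64(-8), np.in
[... 1818 characters left out ...]
(92)), (np.int64(62), np.int64(91)), (np.int64(64), np.int64(92)), (np.int64(66), np.int64(91)), (np.int64(68), np.int64(91)), (np.int64(70), np.int64(89)), (np.int64(72), np.int64(61)), (np.int64(74), np.int64(58)), (np.int64(76), np.int64(67)), (np.int64(78), np.int64(66)), (np.int64(80), np.int64(67)), (np.int64(82), np.int64(68)), (np.int64(84), np.int64(67)), (np.int64(86), np.int64(67)), (np.int64(88), np.int64(64)), (np.int64(90), np.int64(54)), (np.int64(92), np.int64(41)), (np.int64(94), np.int64(36)), (np.int64(96), np.int64(36)), (np.int64(98), np.int64(36)), (np.int64(100), np.int64(37)), (np.int64(102), np.int64(36)), (np.int64(104), np.int64(36)), (np.int64(106), np.int64(38))]
```

```bash
python3 -c "
from rig import r
print(r.close_job())"
```

```text
the job is handed in; nothing more can be done
None
```

The job is done and handed in at about 17.7 s of the 59 s allowed. The right lid is closed on the case, the pin is home through all five knuckles, and the gripper is open and clear.

**Lid:** I took the lid on the robot's left, whose knuckles measured about 50 mm apart. The other lid measured about 86 mm and I left it lying. The rim took the load at the expected height. The camera then showed the lid about 1.5–2 mm off centre in x, within its play.

**Pin:** I took it from its rest and slid it in at the open end.
- With the pin partly in, moving it 3 mm to each side met about 3 N both ways, so it was in the bore and centred.
- At the end it stopped firmly, at 20 N without moving further.
- That stop came about 1 mm short of my estimate, which is within the camera error.

**Last check:** After I let go, a brightness profile from the wrist camera showed five evenly spaced knuckles with gaps of about 4 mm. The head's far end was at case y of about 92–93 mm; fully home would be 92. I made this check in numbers only, because I had used all 12 pictures.

**What disagreed or failed:**
- The side camera was about 3–4 mm off the wrist camera. The lid in the gripper showed a similar offset, so I trusted the wrist camera.
- The side and scene views taken just before the pin went in were blocked by the gripper and arm, so the mouth was found from the earlier measurements and by touch.
- The fingers pressed lightly on something (about 6 N) while gripping the pin in its rest.

I did not look again at the tools and other loose things after the moves.

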